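Collapse the flat-topped telescopic work support

TASK

Two telescopic work supports stand extended on the bench. Collapse the one with the flat round head fully home for storage, the thin rod first and then the sleeve below it, and leave it standing. Leave the support with the V-shaped head extended where it is.

Things in the scene. Friction and masses are not known exactly. Their poses are not given: they have to be found in the camera images.
- flat_top (a point): Centre of the top face of the flat head, a dark steel disc 42 mm across; z points up the tube. The support is loose, upright, about 2 kg: foot 110 mm across, base tube 40 mm, sleeve 30 mm with a 41 mm collar, rod 18 mm in diameter. Collapsed, this face is 138 mm above the bench (base collar's top at 106, sleeve's at 120); extended, that plus both joint values.
- flat_rod (a joint): How far the thin rod of the flat-headed support stands out of its sleeve (m); 0 is fully home at a hard stop, the head on the sleeve's collar. It stays where it is left and slides under about 4 N plus 10 N per m/s, so a push down on the head moves it first.
- flat_sleeve (a joint): How far the sleeve of the flat-headed support stands out of the base tube (m); 0 is fully home at a hard stop, collar on collar. It stays where it is left and needs about 10 N plus 10 N per m/s; once the rod is home, a push on the head drives the sleeve.
- vee_top (a point): Point on the axis at the bottom of the V of the other support, which has the same foot, tubes and stiffness but a V-shaped cradle of two tilted dark plates as its head, about 67 mm across, rising about 29 mm above this point (at most 320 mm above the bench). To be left alone.

How it is judged (in metres and radians):
On the way, in this order (a step that is already met when the one before it is completed fails the run):
1. the rod of the flat-headed support is home (within 10 mm) while its sleeve still stands out more than 25 mm (value of joint flat_rod below 0.01 m and value of joint flat_sleeve above 0.025 m), for 0.05 s.
2. the sleeve is home too (within 10 mm), with the rod still home (value of joint each of flat_rod, flat_sleeve below 0.01 m), for 0.2 s.
At the end, for the whole second after the job is handed in: The flat-headed support stands upright (within 10 degrees) on the bench with its rod and its sleeve each within 10 mm of fully home; the head of the V-headed support is within 20 mm of where it was, upright (all of step 2 and angle between each of flat_top, vee_top's own z axis and vertical below 0.17 rad and height (world z) of flat_top below 0.165 m and distance of vee_top from where it was at the start of the episode below 0.02 m); the robot touches nothing.
It fails at once if the head of the V-headed support is moved by more than 20 mm (distance of vee_top from where it was at the start of the episode above 0.02 m).
It also fails if it takes over 29 s, if anything falls off the work surface, if the arm or the gripper's body presses on something with over 40 N, if the wrist force passes 120 N, or if a joint passes its speed limit or range.

ROBOT

A 6-joint arm with a two-finger parallel gripper is mounted at the origin on a cart in front of the work surface, level with it; the furniture and walls round the work are solid. World frame = base frame: x ahead of the robot, y to its left, z up, the work surface at z = 0. Lengths are in mm, angles in rad, forces in N, time in s.
With the tool pointing down it reaches from about 300 to 775 mm from the base axis. Payload 14.6 kg.
Tool frame: the origin (TCP) lies midway between the tips of the shut fingers; the grasp point (between the pads) lies behind it (manip.grip_depth is the z of the grasp point in the tool frame, in mm); z points along the fingers, y is the line along which they close (so a half turn about z gives the same grasp; the last joint's range is limited). The gripper opens to 94 mm and grips with 3 to 60 N. Pads are 16 mm wide; open, the fingers measure 119 mm over their backs; the gripper's body (75 mm by 177 mm) begins 78 mm behind the grasp point.
Start: joints at [1.13, 0.3, 1.521, -0, 1.321, -0.067], TCP at [200.832, 512.011, 205.446] pointing down, gripper open.
Joint ranges: [-3.03, 3.03], [-0.79, 2.21], [0.23, 2.52], [-1.04, 4.18], [0, 3.07], [-2.55, 2.55]. Speed limits (rad/s): [2.22, 2.22, 2.57, 3.14, 3.14, 3.14].

INTERFACE

Orientations are given as [roll, pitch, yaw] about the fixed x, y, z axes, in that order (R = Rz(yaw) Ry(pitch) Rx(roll)).
In Python, from cell import manip, imaging gives the robot as it stands (manip), with the cameras (imaging).
- The arm moves only by the shell command python3 nudge.py [OPENING] [FORCE], which reads ROWS from standard input. ROWS is a JSON list of rows, 1 to 5 of them, each of 6 numbers: dx, dy, dz in mm, then a rotation vector rx, ry, rz in rad; each row is the pose to reach, as a shift and turn from the pose commanded when the command began, along the tool's axes at that moment; what a row does not reach only later rows make up. A row lasts 1/10 s, in which the tool goes at most 50 mm and 0.15 rad, less where a joint would pass 70% of its speed; a pose out of reach is approached as far as the arm can. OPENING is the finger opening in mm, set as the command begins (- or left out keeps the last). The fingers move at their own pace and stop on an object; FORCE is the grip in N (left out, the last holds). Time passes only in rows, so rows that do not move let the fingers close. It prints the time, the measured TCP pose, the force, the opening and the grip force at its end. Input that does not fit is refused with a message, and nothing moves.
- manip.read_state(): the state, without advancing time (a new reading comes with each control period).
- imaging.camera(name): name is "side" or "top"; returns (picture, depth): 420x560x3 uint8, red, green, blue; 420x560 float32, mm along the optical axis (not along the pixel's ray), 0 where there is no reading.
- imaging.camera_info(name): a dict with "K" (3x3 intrinsics, pixels), "rvec" (rotation vector, rad) and "tvec" (3), from world to camera coordinates, as OpenCV has them. Camera axes: x right, y down, z forward; pixel columns grow to the right and rows downward; lengths in mm; the calibration is good to about 2 mm. A picture is of the moment at which its call begins. camera_info takes no time and is no camera call.
- manip.sign_off(): hands the job in; it is judged then, once.
The state is a dict: "clock": time; "joints": joint angles; "qd": joint speeds; "effort": joint torques, N m; "eef_pos": TCP position; "eef_rot": TCP orientation; "wrist_force": force on the tool from outside, world axes, zero at the start; "moment": the same for the moment, N m; "finger_gap": finger opening in mm; "finger_force": force on a finger pad.
Only numpy, scipy, OpenCV 4.12 (cv2) and the standard library are available. Lean on these libraries where they do the work, as an engineer would, in place of code of your own. Each camera call takes 0.05 s, during which the arm holds its last target. There are 200 camera calls.

## Working session

There is one attempt and no reset: what is moved stays moved. The work goes in short steps, Python scripts to look and compute and a shell command to move; the robot and the scene stay as the last step left them, time stands still between calls to the robot, and variables do not carry over. Pictures are saved under pics/ and viewed, at most 10 in all, crops included, and the job is handed in when it is done.

```bash
ls; mkdir -p pics
python3 - <<'E'
from cell import manip, imaging
import cv2,numpy as np
for n in ("side","top"):
    p,d=imaging.camera(n); cv2.imwrite(f"pics/{n}0.png",p[:,:,::-1]); np.save(f"{n}0.npy",d)
    print(n,{k:np.round(v,3).tolist() for k,v in imaging.camera_info(n).items()})
s=manip.read_state(); print(s, manip.grip_depth)
E
```

```text
cell.py
nudge.py
pics
side {'K': [[529.109, 0.0, 282.232], [0.0, 529.109, 212.936], [0.0, 0.0, 1.0]], 'rvec': [0.07, -2.915, 1.093], 'tvec': [565.071, 88.614, 1258.971]}
top {'K': [[484.297, 0.0, 294.85], [0.0, 484.297, 209.771], [0.0, 0.0, 1.0]], 'rvec': [2.213, -2.163, 0.046], 'tvec': [53.216, 546.477, 1235.323]}
{'clock': 0.1, 'joints': array([ 1.13038740e+00,  3.00445058e-01,  1.52150964e+00,  6.97341760e-06,
        1.32071271e+00, -6.66012405e-02]), 'qd': array([ 1.92097138e-03, -2.82063358e-03, -1.14446766e-03, -8.48965803e-06,
        3.22574756e-04, -5.09054263e-05]), 'effort': array([ 1.21415537e-04, -5.32639289e+01, -3.53286374e+01,  7.09256739e-02,
        2.34449934e-02, -3.78789139e-05]), 'eef_pos': array([200.74036932, 511.80440016, 204.93084059]), 'eef_rot': array([-3.14052073e+00, -7.82667060e-05,  2.76778319e+00]), 'wrist_force': array([-0.60012266,  0.51465209, -0.51281258]), 'moment': array([-0.04236444,  0.01242557,  0.03855015]), 'finger_force': 0.0, 'finger_gap': 94.05103500725289} -18.8
```

View pics/side0.png

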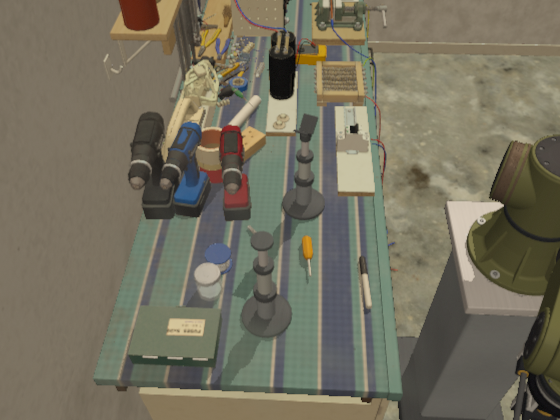

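View pics/top0.png

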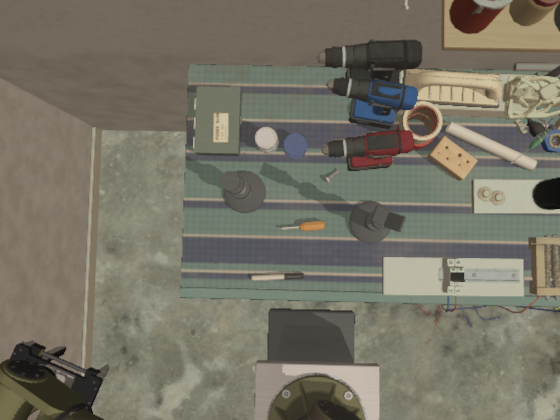

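The side view shows the flat disc head near (262,241) with its foot at (267,314), and the V head near (309,127). In the top view the flat head is near (234,183) and the V head near (388,218). I'll enlarge both heads next.

Run:
```python
import cv2,numpy as np
a=cv2.imread("pics/side0.png")[220:340,222:322]; b=cv2.imread("pics/top0.png")[150:230,200:280]
a=cv2.resize(a,(480,576),interpolation=cv2.INTER_CUBIC)[:400]; b=cv2.resize(b,None,fx=4,fy=4,interpolation=cv2.INTER_CUBIC)
c=np.zeros((400,800,3),np.uint8); c[:,:480]=a; c[:320,480:]=b; cv2.imwrite("pics/crop0.png",c)
```

```text
(no output)
```

View pics/crop0.png

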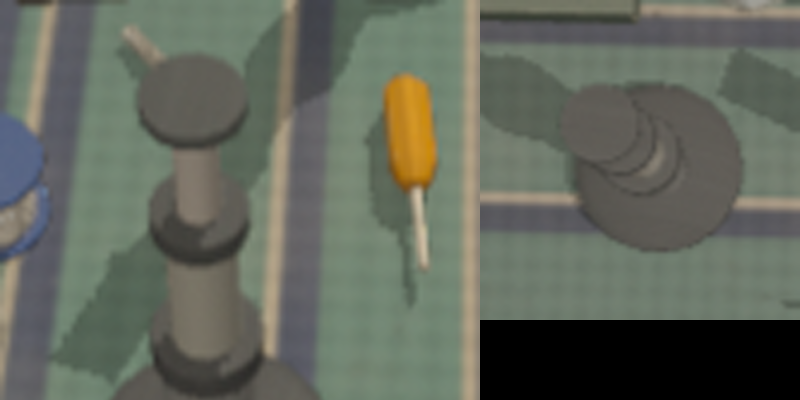

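The crop puts the centre of the flat head's top at side (262.0,240.2) and top (230.4,181.0). The foot in the top view is at about (245.2,191.7).

```bash
cat > h.py <<'E'
from cell import manip, imaging
import cv2,numpy as np
I={n:imaging.camera_info(n) for n in("side","top")}
def P(n): c=I[n]; return np.array(c["K"])@np.c_[cv2.Rodrigues(np.array(c["rvec"],float))[0],np.array(c["tvec"],float)]
def tri(s,t):
    X=cv2.triangulatePoints(P("side"),P("top"),np.array(s,float).reshape(2,1),np.array(t,float).reshape(2,1)); return (X[:3]/X[3]).ravel()
def proj(n,X): x=P(n)@np.r_[X,1]; return x[:2]/x[2]
def dep(n,uv,d):
    c=I[n]; R=cv2.Rodrigues(np.array(c["rvec"],float))[0]
    return R.T@(np.linalg.inv(np.array(c["K"]))@np.r_[uv,1]*d-np.ravel(c["tvec"]))
E
python3 - <<'E'
from h import *
np.set_printoptions(precision=1,suppress=True)
s,t=(262.0,240.2),(230.4,181.0)
X=tri(s,t);print("flat",X,proj("side",X),proj("top",X))
D={n:np.load(n+"0.npy") for n in I}
for n,uv in(("side",s),("top",t),("top",(260,200)),("top",(388,218)),("side",(309,127)),("top",(230,270)),("top",(390,222)),("top",(377,217)),("top",(396,222)),("top",(240,187)),("top",(266,138)),("top",(296,145)),("top",(330,174)),("top",(380,140))):
    u,v=map(round,uv); print(n,uv,dep(n,uv,np.median(D[n][v-1:v+2,u-1:u+2])))
from scipy.spatial.transform import Rotation as R
# all tall points
d=D["top"];v,u=np.nonzero(d);c=I["top"];K=np.array(c["K"]);Rm=cv2.Rodrigues(np.array(c["rvec"]))[0]
W=((np.linalg.inv(K)@np.c_[u,v,np.ones(len(u))].T*d[v,u]).T-np.ravel(c["tvec"]))@Rm
m=(np.hypot(*(W[:,:2]-X[:2]).T)<30)&(W[:,2]>X[2]-12);print(m.sum(),W[m].mean(0),W[m].min(0),W[m].max(0))
m=(np.hypot(*(W[:,:2]-X[:2]).T)<220)&(W[:,2]>90)
q=np.unique((W[m]//40).astype(int),axis=0)*40;print(q.tolist())
S=manip.read_state();T=R.from_euler("xyz",S["eef_rot"]).as_matrix();print(T)
E
```

```text
flat [589.3 198.7 258.2] [262.1 240.2] [230.4 180.9]
side (262.0, 240.2) [589.1 202.5 263.1]
top (230.4, 181.0) [588.4 197.8 264.3]
top (260, 200) [568.6 156.8  11.9]
top (388, 218) [ 519.9 -133.2  244.6]
side (309, 127) [ 510.4 -135.   247.3]
top (230, 270) [385.2 231.1  -1. ]
top (390, 222) [ 511.4 -136.5  250. ]
top (377, 217) [ 520.8 -107.9  258.5]
top (396, 222) [ 511.4 -147.3  258.7]
top (240, 187) [583.2 186.4 194.6]
top (266, 138) [719.2 141.1  71.1]
top (296, 145) [708.2  66.4  44.8]
top (330, 174) [640.8 -23.4   8.3]
top (380, 140) [ 691.6 -119.4  211.5]
316 [589.8 199.8 265.1] [569.8 179.8 259.3] [609.3 219.8 269.5]
[[560, 160, 80], [560, 160, 120], [560, 160, 160], [560, 160, 240], [560, 200, 80], [560, 200, 120], [560, 200, 160], [560, 200, 240], [600, 160, 80], [600, 160, 160], [600, 160, 240], [600, 200, 240], [640, -40, 160], [640, 0, 160], [680, -40, 160], [680, 0, 160]]
[[-0.9  0.4 -0. ]
 [ 0.4  0.9 -0. ]
 [ 0.  -0.  -1. ]]
```

```bash
cat > go.py <<'E'
import sys
from h import *
from scipy.spatial.transform import Rotation as R
S=manip.read_state();T=R.from_euler("xyz",S["eef_rot"]).as_matrix()
print(np.round(T.T@(np.array(eval(sys.argv[1]))-S["eef_pos"]),1),S["clock"])
E
echo '[[0, 0, -50, 0, 0, 0], [0, 0, -100, 0, 0, 0]]' | python3 nudge.py 0 20; python3 go.py '[589.5,199,300]'
```

```text
clock: 0.3
eef_pos: [200.5, 511.4, 305.7]
eef_rot: [-3.138, -0.0, 2.768]
wrist_force: [0.1, 0.8, 0.0]
finger_gap: 81.2
finger_force: 0.0
[-476.2 -148.8    6.1] 0.3
```

```bash
echo '[[-46, -14, 1, 0, 0, 0], [-92, -29, 1, 0, 0, 0], [-138, -43, 2, 0, 0, 0], [-184, -58, 3, 0, 0, 0], [-230, -72, 3, 0, 0, 0]]' | python3 nudge.py; python3 go.py '[589.5,199,300]'
```

```text
clock: 0.8
eef_pos: [389.8, 359.4, 302.2]
eef_rot: [-3.141, -0.0, 2.768]
wrist_force: [-0.3, 0.5, 0.6]
finger_gap: 41.3
finger_force: 0.0
[-244.5  -76.4    2.2] 0.8
```

```bash
echo '[[-46, -14, 0, 0, 0, 0], [-92, -29, 0, 0, 0, 0], [-138, -43, 0, 0, 0, 0], [-184, -58, 0, 0, 0, 0], [-230, -72, 0, 0, 0, 0]]' | python3 nudge.py; python3 go.py '[589.5,199,300]'
```

```text
clock: 1.3
eef_pos: [577.7, 208.4, 302.2]
eef_rot: [-3.141, -0.0, 2.768]
wrist_force: [0.1, 0.6, 0.7]
finger_gap: 1.9
finger_force: 0.0
[-14.4  -4.4   2.2] 1.3
```

```bash
echo '[[-14, -4, 2, 0, 0, 0], [-14, -4, 2, 0, 0, 0], [-14, -4, 2, 0, 0, 0]]' | python3 nudge.py; python3 go.py '[589.5,199,265]'
python3 - <<'E'
from h import *
p,d=imaging.camera("side");q,e=imaging.camera("top")
a=cv2.resize(p[140:340,182:332],(400,533))[:400];b=cv2.resize(q[130:230,180:280],(400,400))
cv2.imwrite("pics/above.png",np.hstack([a,b])[:,:,::-1])
E
```

```text
clock: 1.6
eef_pos: [587.4, 201.9, 300.2]
eef_rot: [-3.141, -0.001, 2.768]
wrist_force: [0.2, 0.6, 0.8]
finger_gap: 1.0
finger_force: 0.0
[-3.  -1.9 35.2] 1.6
```

View pics/above.png

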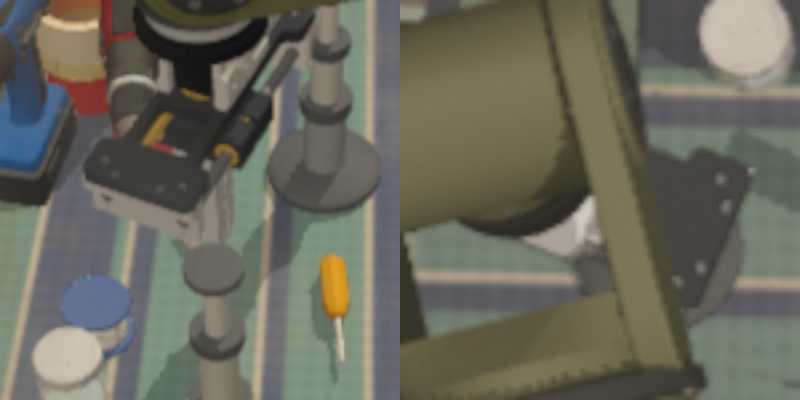

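The side view shows the shut fingertips (crop ~(208,230)) just above the disc (crop ~(213,265)). I'll go down gently.

```bash
echo '[[-2, -2, 10, 0, 0, 0], [-2, -2, 20, 0, 0, 0], [-2, -2, 30, 0, 0, 0], [-2, -2, 38, 0, 0, 0], [-2, -2, 46, 0, 0, 0]]' | python3 nudge.py; python3 go.py '[589.5,199,138]'
```

```text
clock: 2.2
eef_pos: [588.9, 198.7, 253.9]
eef_rot: [-3.142, -0.0, 2.768]
wrist_force: [-1.7, 0.1, 3.9]
finger_gap: 0.5
finger_force: 1.9
[ -0.5   0.5 115.9] 2.2
```

```bash
for i in 1; do echo '[[0, 0, 8, 0, 0, 0], [0, 0, 16, 0, 0, 0], [0, 0, 24, 0, 0, 0]]' | python3 nudge.py; done
```

```text
clock: 2.5
eef_pos: [589.1, 198.7, 229.9]
eef_rot: [3.141, -0.0, 2.768]
wrist_force: [-3.1, 1.4, 4.8]
finger_gap: 0.5
finger_force: 1.9
```

```bash
echo '[[0, 0, 6, 0, 0, 0], [0, 0, 12, 0, 0, 0], [0, 0, 18, 0, 0, 0]]' | python3 nudge.py
```

```text
clock: 2.8
eef_pos: [589.2, 198.6, 212.0]
eef_rot: [3.141, 0.0, 2.768]
wrist_force: [-3.1, 1.7, 8.9]
finger_gap: 0.2
finger_force: 4.4
```

```bash
echo '[[0, 0, 5, 0, 0, 0], [0, 0, 10, 0, 0, 0]]' | python3 nudge.py
python3 - <<'E'
from h import *
p,d=imaging.camera("side")
cv2.imwrite("pics/mid.png",cv2.resize(p[180:360,182:332],(500,600))[:,:,::-1])
E
```

```text
clock: 3.0
eef_pos: [589.3, 198.6, 202.7]
eef_rot: [3.141, 0.001, 2.768]
wrist_force: [-4.9, 1.0, 8.4]
finger_gap: 0.5
finger_force: 4.2
```

View pics/mid.png

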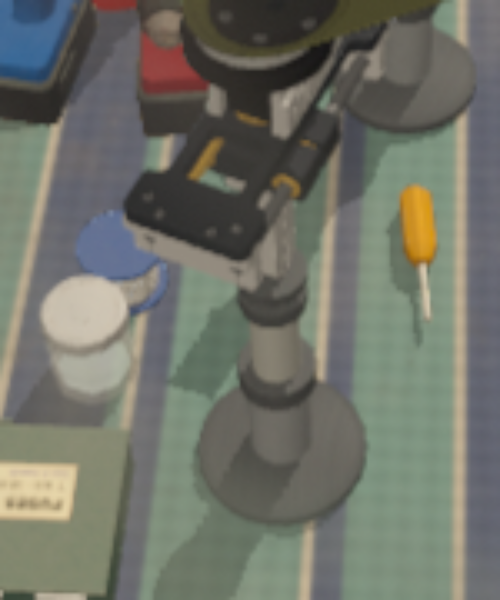

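The head disc (crop ~(270,270)) now sits on the sleeve collar, and the sleeve still stands out between there and the base collar (crop ~(277,372)). The rod is home, so I'll carry on with the sleeve.

```bash
echo '[[0, 0, 8, 0, 0, 0], [0, 0, 16, 0, 0, 0], [0, 0, 24, 0, 0, 0], [0, 0, 32, 0, 0, 0], [0, 0, 40, 0, 0, 0]]' | python3 nudge.py
```

```text
clock: 3.55
eef_pos: [589.3, 198.6, 162.6]
eef_rot: [3.141, 0.001, 2.768]
wrist_force: [-4.8, 1.1, 8.8]
finger_gap: 0.4
finger_force: 4.3
```

```bash
echo '[[0, 0, 5, 0, 0, 0], [0, 0, 10, 0, 0, 0], [0, 0, 14, 0, 0, 0], [0, 0, 17, 0, 0, 0]]' | python3 nudge.py
```

```text
clock: 3.95
eef_pos: [589.2, 198.6, 145.6]
eef_rot: [3.141, 0.0, 2.768]
wrist_force: [-4.5, 1.4, 7.9]
finger_gap: 0.5
finger_force: 4.1
```

```bash
echo '[[0, 0, 2, 0, 0, 0], [0, 0, 4, 0, 0, 0], [0, 0, 6, 0, 0, 0], [0, 0, 7, 0, 0, 0]]' | python3 nudge.py
```

```text
clock: 4.35
eef_pos: [589.3, 198.6, 138.6]
eef_rot: [3.141, 0.0, 2.768]
wrist_force: [-4.7, 0.2, 7.6]
finger_gap: 0.3
finger_force: 4.0
```

```bash
echo '[[0, 0, 1, 0, 0, 0], [0, 0, 2, 0, 0, 0], [0, 0, 2, 0, 0, 0]]' | python3 nudge.py
```

```text
clock: 4.65
eef_pos: [589.4, 198.7, 138.0]
eef_rot: [3.141, 0.001, 2.768]
wrist_force: [-8.2, -0.1, 18.3]
finger_gap: 0.3
finger_force: 8.8
```

The force rose to 18 N at z = 138.0, so it has reached the hard stop. I'll hold briefly, then retreat straight up and check.

```bash
echo '[[0, 0, 0, 0, 0, 0], [0, 0, -5, 0, 0, 0], [0, 0, -20, 0, 0, 0], [0, 0, -60, 0, 0, 0], [0, 0, -100, 0, 0, 0]]' | python3 nudge.py; echo '[[15, 5, -45, 0, 0, 0], [40, 15, -80, 0, 0, 0], [80, 25, -80, 0, 0, 0], [120, 35, -80, 0, 0, 0], [160, 50, -80, 0, 0, 0]]' | python3 nudge.py;echo '[[40, 15, 0, 0, 0, 0], [80, 30, 0, 0, 0, 0], [120, 40, 0, 0, 0, 0], [120, 40, 0, 0, 0, 0], [120, 40, 0, 0, 0, 0]]' | python3 nudge.py
python3 - <<'E'
from h import *
p,d=imaging.camera("side");q,e=imaging.camera("top")
cv2.imwrite("pics/end.png",np.hstack([p[80:360,160:400],q[100:380,180:440]])[:,:,::-1])
E
```

```text
clock: 5.15
eef_pos: [589.0, 198.3, 237.8]
eef_rot: [-3.141, -0.001, 2.768]
wrist_force: [0.3, 0.6, 0.8]
finger_gap: 0.9
finger_force: 0.0
clock: 5.65
eef_pos: [457.3, 303.8, 317.3]
eef_rot: [3.141, 0.001, 2.767]
wrist_force: [-0.6, 0.6, 0.7]
finger_gap: 0.5
finger_force: 0.0
clock: 6.15
eef_pos: [361.2, 384.8, 317.1]
eef_rot: [3.141, 0.001, 2.769]
wrist_force: [0.8, 0.5, -0.5]
finger_gap: 0.6
finger_force: 0.0
```

View pics/end.png

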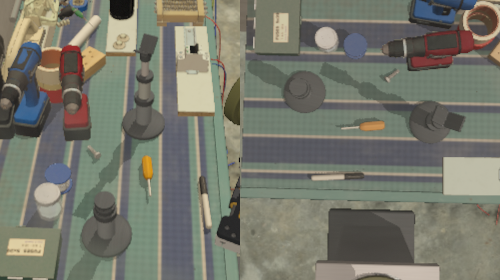

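The flat-headed support (side crop ~(105,215)) is collapsed and upright. The V-headed one (side crop ~(145,90)) hasn't moved, and the arm is clear of everything.

```bash
python3 -c "
from cell import manip, imaging
print(manip.sign_off())"
```

```text
the job is handed in; nothing more can be done
None
```

I collapsed the flat-headed support fully home, rod first and then sleeve, and left it standing; the V-headed support was left untouched, and I handed the job in at about 6 s on the clock (no verdict was returned).

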